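# Set a bench dog and press its soft cap home

## Robot

A 6-joint arm with a two-finger parallel gripper is mounted at the origin on the work surface. World frame = base frame: x ahead of the robot, y to its left, z up, the work surface at z = 0. Lengths are in m, angles in degrees, forces in N, time in s.
With the tool pointing down it reaches from about 0.4 to 0.825 m from the base axis. Payload 7 kg.
Tool frame: the origin (TCP) lies midway between the tips of the shut fingers; the grasp point (between the pads) lies hold_point_z behind it (hold_point_z is the distance from the TCP to the grasp point, in m); z points along the fingers, y is the line along which they close (so a half turn about z gives the same grasp; the last joint's range is limited). The gripper opens to 88 mm and grips with 3 to 60 N. Pads are 19 mm wide; open, the fingers measure 130 mm over their backs; the gripper's body (78 mm by 193 mm) begins 47 mm behind the grasp point.
Start: joints at [89.101, 20.546, 0.682, 0, -70.136, -16.507], TCP at [0.202, 0.644, 0.227] pointing down, gripper open.
Joint ranges: [-176.03, 176.03], [-82.01, 121.73], [-58.28, 71.71], [-173.87, 95.51], [-174.79, -0.11], [-173.66, 173.66]. Speed limits (degrees/s): [136.94, 136.94, 172.46, 180, 180, 180].

## Interface

Orientations are given as [roll, pitch, yaw] about the fixed x, y, z axes, in that order (R = Rz(yaw) Ry(pitch) Rx(roll)).
In Python, from plant import * gives the robot as it stands.
- The arm moves only by the tool step_arm, never from a script. Its argument "steps" is a list that holds one entry, the list of rows, each a list of 6 numbers: the shift along the tool's x, y, z scaled (see below), then the turn, a rotation vector about the tool's x, y, z scaled (see below). In form: [[[tx, ty, tz, wx, wy, wz], ...]]. A call has 1 to 20 rows; each row is the pose to reach, as a shift and turn from the pose commanded when the call began, along the tool's axes at that moment; what a row does not reach only later rows make up. The controller multiplies each number of a shift by 100 mm and each number of a turn by 0.5 rad. A row lasts 1/10 s, in which the tool goes at most 50 mm and 8.59 degrees, less where a joint would pass 70% of its speed; a pose out of reach is approached as far as the arm can. A call with a number of a shift or a turn outside -1 to 1 is refused whole. A call with a gripper value outside its range is refused whole. "jaw" is the closure in counts, from 0 (fully open) to 255 (shut), set as the call begins (left out, the last holds). The fingers move at their own pace and stop on an object; the grip force is fixed at half the most. Time passes only in rows, so rows that repeat a pose let the fingers close. It gives the time, the measured TCP pose, the force, the opening and the grip force at its end, in the units of the state.
- get_obs(): the state, without advancing time (a new reading comes with each control period).
- snapshot(name): name is "scene" or "side" or "wrist"; returns (picture, depth): 384x512x3 uint8, red, green, blue; 384x512 float32, m along the optical axis (not along the pixel's ray), 0 where there is no reading.
- calibration(name): a dict with "mtx" (3x3 intrinsics, pixels), "dist" ([k1, k2, p1, p2, k3] as OpenCV has them; the pictures are not rectified), "rvec" (rotation vector, rad) and "tvec" (3), from world to camera coordinates, as OpenCV has them. Camera axes: x right, y down, z forward; pixel columns grow to the right and rows downward; lengths in m; the calibration is good to about 2 mm. A picture is of the moment at which its call begins: read the wrist's pose just before it. calibration takes no time and is no camera call; for the wrist camera it gives the pose at the moment of the call.
- close_job(): hands the job in; it is judged then, once.
The state is a dict: "clock": time; "joint_pos": joint angles; "qvel": joint speeds; "tau": joint torques, N m; "tool_pos": TCP position; "orientation": TCP orientation; "force": force on the tool from outside, world axes, zero at the start; "moment": the same for the moment, N m; "opening": finger opening in m; "gripper_force": force on a finger pad.
Only numpy, scipy, OpenCV 4.12 (cv2) and the standard library are available. Lean on these libraries where they do the work, as an engineer would, in place of code of your own. Each camera call takes 0.05 s, during which the arm holds its last target. There are 200 camera calls.

## Task

Stand the loose aluminium bench dog upright in the empty hole of the clamping board with its collar fully down on the board, then put the loose black cap over its head and press it straight down until it clicks and sits fully home. Do not let go at the end: finish with the gripper still on the cap, pressing it down firmly with about a kilogram's weight. Leave the three dogs that already wear their caps, and the screwdriver, where they are.

Things in the scene. Friction and masses are not known exactly. Their poses are not given: they have to be found in the camera images.
- board: square birch plywood clamping board, 190 x 190 mm, 36 mm thick, fixed flat on the bench at any angle. Origin at the centre of its underside, x and y along its edges, z up. Four round through holes, 21 mm wide with a 2 mm chamfer, at +-48 mm in its x and y; the one at (-48, -48) mm is empty, the others hold capped dogs
- board_hole (a point): centre of the mouth of the empty hole, level with the board's top face (36 mm above the bench)
- dog: loose bench dog, turned aluminium, 56 mm tall, about 120 g, at first upright on the open bench. Origin at the centre of its foot, z up its axis. Stem 19 mm diameter to 30 mm (3 mm foot chamfer); collar 34 mm diameter, 30 to 36 mm; neck 16 mm diameter to 44 mm; the head above has its widest part, a 23 mm diameter bead, at 47 to 50 mm: grip it there, fingertips above the collar
- dog_collar (a point): point on the dog's axis at the underside of its collar, 30 mm above its foot; when the dog is home this meets the hole's mouth
- dog_top (a point): centre of the dog's flat top, 56 mm above its foot; the top is 15 mm wide and widens as a cone down to the 23 mm bead 6 mm below
- cap: loose soft cap, black plastic, a round cup 34.4 mm in outer diameter, 23.5 mm tall, about 40 g, at first on the open bench, open side down. Origin at the centre of its open lower rim, z up through the closed top. Cavity 29.6 mm wide with eight spring tongues; their hooks, 7 mm above the rim, leave 18.4 mm between them. The rigid outer wall can be gripped hard without hindering the tongues
- cap_roof (a point): centre of the cap's inner roof, 18.5 mm above its rim; meets dog_top when home. The hooks first touch the dog's cone about 10 mm above home; the push rises to roughly 10 N at 7 mm above home, then falls to almost nothing at about 4 mm as the hooks pass the bead (the click); from there the cap drops easily onto its hard stop at home
- cap_top (a point): centre of the cap's outer top face, 23.5 mm above its rim. With dog and cap home the rim is 1.5 mm above the collar (7.5 mm above the board) and this point 31 mm above the board
- capped_dog1: another dog, already capped, standing in its hole at (48, -48) mm on the board; the cap's top is 31 mm above the board, 34.4 mm wide. Origin at its foot, 30 mm below the board's top. Leave it alone
- capped_dog2: the same, in the hole at (48, 48) mm
- capped_dog3: the same, in the hole at (-48, 48) mm
- screwdriver: screwdriver with red handle, 200 mm long, lying on the bench roughly along the world's y axis; its x axis points to the tip. Leave it alone
Things that resemble listed ones, but are neither listed nor needed, are in the scene too. Leave any blue or yellow look-alike of the cap alone.

How it is judged (in metres and radians):
On the way, in this order (a step that is already met when the one before it is completed fails the run):
1. the dog stands in the empty hole, collar down on the board, its cap not yet on (horizontal distance between dog_collar and board_hole below 0.003 m and z of dog_collar in the frame of board_hole below 0.002 m and angle between dog's own z axis and vertical below 0.06 rad and distance between cap_roof and dog_top above 0.015 m), for 0.2 s.
2. the cap has clicked on and is pressed fully home (horizontal distance between cap_roof and dog_top below 0.003 m and z of cap_roof in the frame of dog_top below 0.002 m and contact force between dog and board above 6 N), for 0.3 s.
At the end, for the whole second after the job is handed in: Dog upright (0.06 rad) in the hole that was empty, 3 mm centred, collar within 2 mm of the board; cap home on it (roof within 2 mm of the dog's top, 3 mm sideways, 0.08 rad); the gripper still touches the cap and the dog bears on the board with over 6 N (2 N is weight) (all of step 2 and horizontal distance between dog_collar and board_hole below 0.003 m and z of dog_collar in the frame of board_hole below 0.002 m and angle between dog's own z axis and vertical below 0.06 rad and z of cap_roof in the frame of dog_top above -0.004 m and angle between the z axis of cap and the z axis of dog, either way round below 0.08 rad and contact force between the fingers and cap above 3 N); the arm keeps its last pose, push and grip.
It fails at once if a capped dog was moved more than 12 mm (distance of any of capped_dog1, capped_dog2, capped_dog3 from where it was at the start of the episode above 0.012 m).
It fails at once if the screwdriver was moved more than 20 mm (distance of screwdriver from where it was at the start of the episode above 0.02 m).
It also fails if it takes over 72 s, if anything falls off the work surface, if the arm or the gripper's body presses on something with over 40 N, if the wrist force passes 120 N, or if a joint passes its speed limit or range.

## Working session

There is one attempt and no reset: what is moved stays moved. The work goes in short steps, Python scripts to look and compute and a tool call to move; the robot and the scene stay as the last step left them, time stands still between calls to the robot, and variables do not carry over. Pictures are saved under pics/ and viewed, at most 10 in all, crops included, and the job is handed in when it is done.

Besides the shell and the picture viewer there is one more tool, called after ">>>" by a JSON object that holds its "fn" and its "kwargs", one argument or row to a line. step_arm: Moves the arm, as the interface text tells. Its arguments: {"type":"object","properties":{"steps":{"type":"array","items":{"type":"array","items":{"type":"array","items":{"type":"number","minimum":-1,"maximum":1}}}},"jaw":{"type":"number"}},"required":["steps"]}

```bash
ls; mkdir -p pics
cat > h.py <<'E'
from plant import *
import numpy as np, cv2
from scipy.spatial.transform import Rotation as R
def cam(n):
    c=calibration(n); return np.array(c["mtx"],float),np.array(c["dist"],float),R.from_rotvec(np.ravel(c["rvec"])).as_matrix(),np.ravel(c["tvec"])
def cast(c,px,z):
    K,d,Rm,t=c; u=cv2.undistortPoints(np.array(px,float).reshape(-1,1,2),K,d).reshape(-1,2)
    D=np.c_[u,np.ones(len(u))]@Rm; o=-Rm.T@t
    return o+D*((z-o[2])/D[:,2])[:,None]
def cloud(c,dep):
    K,d,Rm,t=c; h,w=dep.shape; v,u=np.mgrid[:h,:w]
    n=cv2.undistortPoints(np.stack([u,v],-1).reshape(-1,1,2).astype(float),K,d).reshape(-1,2)
    P=np.c_[n,np.ones(len(n))]*dep.reshape(-1,1); return ((P-t)@Rm).reshape(h,w,3)
def shot(n,save=None):
    c=cam(n); p,dep=snapshot(n)
    if save: cv2.imwrite("pics/"+save+".png",p[...,::-1])
    return c,p,dep
E
python3 - <<'E'
from h import *
print(get_obs())
for n in ("scene","side","wrist"):
    c,p,d=shot(n,n+"0"); np.savez("pics/"+n+"0.npz",p=p,d=d); print(n,-c[2].T@c[3])
a=[cv2.imread(f"pics/{n}0.png") for n in("scene","side")]
E
```

```text
pics
{'clock': 0.0, 'joint_pos': array([ 8.91008584e+01,  2.05926695e+01,  6.34039050e-01, -2.01550125e-02,
       -7.01343845e+01, -1.65074063e+01]), 'qvel': array([-0.05427446, -0.0659827 ,  0.01780232,  0.00063298,  0.03510697,
        0.05471057]), 'tau': array([-4.48739020e-04, -5.82718492e+01,  2.93047822e+01,  6.99728340e+00,
        6.86799089e-03, -1.69589175e-04]), 'tool_pos': array([0.20179979, 0.64362756, 0.22561065]), 'orientation': array([ 1.79905435e+02, -8.26586331e-03, -1.74134054e+01]), 'force': array([0.11336198, 0.41644161, 0.18372926]), 'moment': array([ 0.04681677, -0.05084415,  0.01703596]), 'gripper_force': 0.0, 'opening': 0.08775875401034494}
scene [ 0.95822604 -0.53181732  0.4686656 ]
side [ 0.09797632 -0.50610838  0.4357972 ]
wrist [0.26749631 0.62308493 0.38372271]
```

View pics/scene0.png

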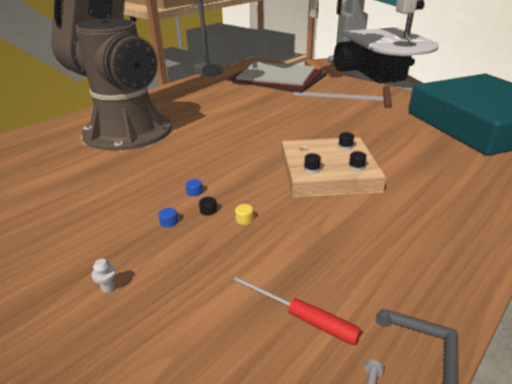

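View pics/wrist0.png

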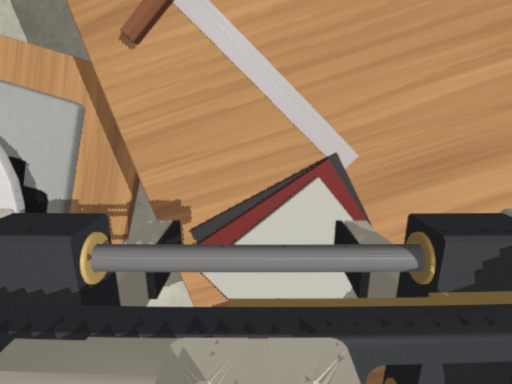

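Scene view: the loose dog is at about (105,275), with the black loose cap at (207,206) among the blue and yellow ones. The board is around (332,168), with caps at (346,140), (313,162) and (358,160). Its empty hole should be near (305,150). The wrist view shows only the background bench.

Run:
```python
from h import *
for n in("scene","side"):
    z=np.load(f"pics/{n}0.npz"); c=cam(n); P=cloud(c,z["d"]); p=z["p"].astype(int)
    X,Y,Z=P[...,0],P[...,1],P[...,2]; mx=p.max(2)
    valid=(z["d"]>0)&(X>.1)&(X<1)&(abs(Y)<.7)
    print(n)
    for nm,m in (("dark",valid&(mx<60)&(Z>.012)&(Z<.09)),("grey",valid&(p.max(2)-p.min(2)<40)&(mx>90)&(Z>.02)&(Z<.08)),("boardtop",valid&(Z>.03)&(Z<.042)&(p[...,0]-p[...,2]>40))):
        k,l,s,ce=cv2.connectedComponentsWithStats(m.astype(np.uint8),connectivity=8)
        for i in range(1,k):
            if s[i,4]>25:
                q=P[l==i]; print(nm,s[i].tolist(),np.round(q.mean(0),3),"zmax",round(q[:,2].max(),3),np.round(q.min(0),3),np.round(q.max(0),3))
```

```text
scene
dark [340, 133, 13, 13, 157] [0.546 0.225 0.062] zmax 0.069 [0.529 0.214 0.048] [0.56  0.246 0.069]
dark [350, 152, 15, 15, 189] [0.614 0.158 0.062] zmax 0.07 [0.599 0.148 0.047] [0.628 0.179 0.07 ]
dark [305, 155, 15, 14, 186] [0.548 0.089 0.062] zmax 0.07 [0.53  0.08  0.049] [0.561 0.11  0.07 ]
dark [200, 198, 16, 14, 190] [ 0.452 -0.118  0.022] zmax 0.027 [ 0.434 -0.133  0.012] [ 0.464 -0.099  0.027]
grey [281, 70, 31, 16, 226] [0.128 0.604 0.026] zmax 0.031 [0.1   0.542 0.02 ] [0.171 0.699 0.031]
grey [339, 144, 15, 6, 42] [0.547 0.223 0.043] zmax 0.048 [0.532 0.214 0.038] [0.558 0.241 0.048]
grey [349, 162, 16, 9, 55] [0.614 0.155 0.042] zmax 0.05 [0.596 0.149 0.037] [0.627 0.168 0.05 ]
grey [304, 168, 17, 5, 50] [0.55  0.087 0.043] zmax 0.047 [0.532 0.08  0.038] [0.56  0.107 0.047]
grey [92, 259, 24, 26, 464] [ 0.487 -0.356  0.043] zmax 0.059 [ 0.467 -0.371  0.02 ] [ 0.499 -0.338  0.059]
grey [381, 310, 18, 8, 55] [ 0.837 -0.135  0.021] zmax 0.024 [ 0.828 -0.145  0.02 ] [ 0.846 -0.125  0.024]
grey [399, 314, 13, 7, 36] [ 0.854 -0.126  0.021] zmax 0.022 [ 0.847 -0.13   0.0
[... 775 characters left out ...]
16, 16, 210] [0.535 0.093 0.06 ] zmax 0.068 [0.523 0.082 0.045] [0.553 0.115 0.068]
dark [233, 252, 21, 18, 277] [ 0.441 -0.116  0.021] zmax 0.025 [ 0.427 -0.129  0.012] [ 0.459 -0.097  0.025]
grey [166, 166, 15, 6, 41] [0.533 0.226 0.04 ] zmax 0.045 [0.523 0.218 0.035] [0.548 0.251 0.045]
grey [207, 167, 15, 5, 45] [0.6   0.159 0.04 ] zmax 0.044 [0.591 0.15  0.035] [0.618 0.179 0.044]
grey [202, 186, 16, 6, 50] [0.534 0.09  0.04 ] zmax 0.045 [0.524 0.083 0.035] [0.55  0.107 0.045]
grey [372, 304, 26, 29, 544] [ 0.476 -0.355  0.042] zmax 0.057 [ 0.464 -0.369  0.02 ] [ 0.497 -0.336  0.057]
boardtop [138, 160, 98, 42, 2872] [0.523 0.155 0.035] zmax 0.042 [0.407 0.035 0.03 ] [0.67  0.301 0.042]
```

View pics/side0.png

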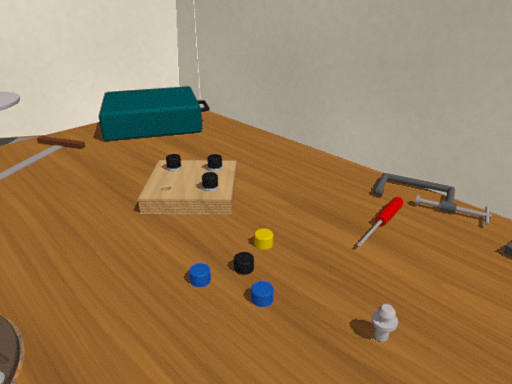

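Side view confirms this: the board's empty hole is at about (166,188), the black cap at (243,263) and the dog at (384,322). Depth puts the hole near (0.475,0.163), opposite capped_dog2, the cap near (0.447,-0.116) and the dog near (0.482,-0.355). I'll move to world-aligned yaw and look at the hole from close by.

>>> {"fn": "step_arm", "kwargs": {
  "steps": [
    [[0.75, 0.71, 0, 0, 0, -0.607], [0.75, 0.71, 0, 0, 0, -0.607], [0.75, 0.71, 0, 0, 0, -0.607], [0.75, 0.71, 0, 0, 0, -0.607]]
  ]
}}

```text
clock: 0.55
tool_pos: [0.253, 0.5529, 0.2271]
orientation: [-180.0, -0.0, -0.1]
force: [-0.1, -0.6, 0.6]
opening: 0.0875
gripper_force: 0.0
```

>>> {"fn": "step_arm", "kwargs": {
  "steps": [
    [[0.42, 0.96, 0, 0, 0, 0], [0.42, 0.96, 0, 0, 0, 0], [0.42, 0.96, 0, 0, 0, 0]]
  ]
}}

```text
clock: 0.85
tool_pos: [0.2948, 0.4548, 0.2266]
orientation: [180.0, 0.0, -0.2]
force: [0.0, 1.0, 0.5]
opening: 0.088
gripper_force: 0.0
```

>>> {"fn": "step_arm", "kwargs": {
  "steps": [
    [[0.42, 0.96, 0, 0, 0, 0], [0.42, 0.96, 0, 0, 0, 0], [0.42, 0.96, 0, 0, 0, 0]]
  ]
}}

```text
clock: 1.15
tool_pos: [0.3368, 0.359, 0.2267]
orientation: [180.0, 0.0, -0.2]
force: [-0.1, 1.2, -0.6]
opening: 0.0877
gripper_force: 0.0
```

>>> {"fn": "step_arm", "kwargs": {
  "steps": [
    [[0.42, 0.96, 0, 0, 0, 0], [0.42, 0.96, 0, 0, 0, 0], [0.42, 0.96, 0, 0, 0, 0]]
  ]
}}

```text
clock: 1.45
tool_pos: [0.3789, 0.2634, 0.2266]
orientation: [180.0, 0.0, -0.2]
force: [-0.6, 1.2, 0.7]
opening: 0.0874
gripper_force: 0.0
```

>>> {"fn": "step_arm", "kwargs": {
  "steps": [
    [[0.32, 0.96, 0, 0, 0, 0], [0.32, 0.96, 0, 0, 0, 0], [0.32, 0.96, 0, 0, 0, 0], [0.32, 0.96, 0, 0, 0, 0], [0.32, 0.96, 0, 0, 0, 0]]
  ]
}}

```text
clock: 1.95
tool_pos: [0.4104, 0.1711, 0.2266]
orientation: [-180.0, -0.0, -0.0]
force: [0.2, -0.6, 0.1]
opening: 0.0873
gripper_force: 0.0
```

Run:
```python
from h import *
o=get_obs(); print(o["clock"],o["tool_pos"],o["orientation"],o["joint_pos"])
c,p,d=shot("wrist","w1"); np.savez("pics/w1.npz",p=p,d=d); print(c)
```

```text
1.95 [0.41039097 0.17110626 0.22661733] [-1.79987040e+02 -9.11164238e-03 -1.19708593e-02] [ 4.81855838e+01 -1.84377053e+00 -2.67753632e+01 -2.03635904e-03
 -6.50526729e+01  4.18033050e+01]
(array([[298.35553117,   0.        , 257.31261972],
       [  0.        , 298.35553117, 189.98585617],
       [  0.        ,   0.        ,   1.        ]]), array([-0.03434075,  0.        ,  0.        ,  0.        ,  0.        ]), array([[ 7.59978728e-06, -9.99999999e-01,  3.18832207e-05],
       [-9.65692130e-01,  9.40687442e-07,  2.59689643e-01],
       [-2.59689643e-01, -3.27629614e-05, -9.65692129e-01]]), array([0.17097387, 0.362855  , 0.49584905]))
```

View pics/w1.png

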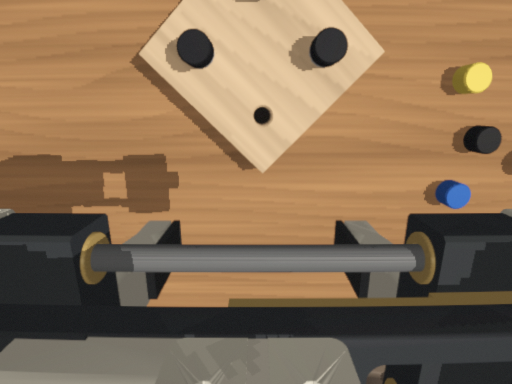

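The wrist view shows the empty hole at (262,115), two capped dogs at (195,48) and (329,47), and the loose black cap at (483,140) on the right.

```bash
cat >> h.py <<'E'
def hole(c,p,z=.036,lo=.43,hi=.53):
    q=p.astype(int); m=(q.max(2)<90).astype(np.uint8)
    k,l,s,ce=cv2.connectedComponentsWithStats(m)
    return [(s[i,:].tolist(),np.round(cast(c,ce[i],z)[0],4)) for i in range(1,k) if 40<s[i,4]<6000 and s[i,1]+s[i,3]<215]
E
python3 - <<'E'
from h import *
z=np.load("pics/w1.npz"); c=cam("wrist"); p=z["p"]
for s,x in hole(c,p): print(s,x,cast(c,[s[0]+s[2]/2-.5,s[1]+s[3]/2-.5],.036))
# board corners from board colour
P=cloud(c,z["d"]); m=((P[...,2]>.028)&(P[...,2]<.045)&(P[...,0]>.38)).astype(np.uint8); m[210:]=0
ys,xs=np.where(m); print(P[m>0].mean(0)); i=ys.argmax();print("near",xs[i],ys[i],cast(c,[xs[i],ys[i]],.036))
for i in (xs.argmin(),xs.argmax()): print(xs[i],ys[i],cast(c,[xs[i],ys[i]],.036))
E
```

```text
[177, 29, 37, 39, 1081] [0.5439 0.239  0.036 ] [[0.54419077 0.23861825 0.036     ]]
[310, 28, 37, 39, 1103] [0.5453 0.0949 0.036 ] [[0.54539703 0.09480506 0.036     ]]
[254, 107, 16, 17, 212] [0.4733 0.1662 0.036 ] [[0.47341192 0.16641184 0.036     ]]
[463, 126, 38, 28, 875] [ 0.4478 -0.0938  0.036 ] [[ 0.4472228  -0.09367412  0.036     ]]
[435, 182, 11, 23, 116] [ 0.3792 -0.0531  0.036 ] [[ 0.38159447 -0.05352479  0.036     ]]
[0.52400362 0.16701504 0.03574268]
near 262 172 [[0.40741838 0.16552575 0.036     ]]
138 53 [[0.53965529 0.30119683 0.036     ]]
384 50 [[0.5430597  0.03340969 0.036     ]]
```

Hole (0.4735, 0.1664) agrees with the board corners (half-diagonal 134 mm, as it should be). On to the cap and then the dog.

>>> {"fn": "step_arm", "kwargs": {
  "steps": [
    [[0, 0.96, 0, 0, 0, 0], [0, 0.96, 0, 0, 0, 0], [0, 0.96, 0, 0, 0, 0]]
  ]
}}

```text
clock: 2.3
tool_pos: [0.4093, 0.0718, 0.2265]
orientation: [180.0, 0.0, -0.1]
force: [0.8, 0.2, 0.1]
opening: 0.0873
gripper_force: 0.0
```

>>> {"fn": "step_arm", "kwargs": {
  "steps": [
    [[0, 0.96, 0, 0, 0, 0], [0, 0.96, 0, 0, 0, 0], [0, 0.96, 0, 0, 0, 0]]
  ]
}}

```text
clock: 2.6
tool_pos: [0.4098, -0.0244, 0.2265]
orientation: [180.0, 0.0, -0.2]
force: [-0.1, 0.2, -0.4]
opening: 0.0876
gripper_force: 0.0
```

>>> {"fn": "step_arm", "kwargs": {
  "steps": [
    [[0, 0.96, 0, 0, 0, 0], [0, 0.96, 0, 0, 0, 0], [0, 0.96, 0, 0, 0, 0], [0, 0.96, 0, 0, 0, 0], [0, 0.96, 0, 0, 0, 0]]
  ]
}}

```text
clock: 3.1
tool_pos: [0.4106, -0.1169, 0.2265]
orientation: [-180.0, 0.0, 0.1]
force: [-0.2, 0.5, -0.2]
opening: 0.0877
gripper_force: 0.0
```

Run:
```python
from h import *
o=get_obs(); print(o["clock"],o["tool_pos"],o["orientation"])
c,p,d=shot("wrist","w2"); np.savez("pics/w2.npz",p=p,d=d)
P=cloud(c,d); np.savez("pics/w2c.npz",P=P)
for s,x in hole(c,p,.0235): print(s,x)
m=(p.max(2)<90)&(P[...,2]>.0215)&(P[...,2]<.03); m[205:]=0
k,l,s,ce=cv2.connectedComponentsWithStats(m.astype(np.uint8))
for i in range(1,k):
  if s[i,4]>100:
    (u,r),_=0,0
    q=P[l==i]; print(s[i],ce[i],q.mean(0),np.ptp(q,axis=0),cast(c,ce[i],.0235))
```

```text
3.1 [ 0.41059721 -0.11692581  0.22649136] [-1.79992099e+02  2.52559926e-03  5.44720494e-02]
[28, 31, 44, 38, 1290] [0.5474 0.1196 0.0235]
[240, 125, 28, 28, 631] [ 0.446  -0.1126  0.0235]Traceback (most recent call last):
  File "<stdin>", line 10, in <module>
TypeError: cannot unpack non-iterable int object
```

>>> {"fn": "step_arm", "kwargs": {
  "steps": [
    [[0.1, 0.75, 0, 0, 0, 0], [0.1, 0.75, 0, 0, 0, 0]]
  ]
}}

```text
clock: 3.35
tool_pos: [0.4215, -0.1925, 0.2269]
orientation: [180.0, -0.1, 0.3]
force: [-0.4, 0.5, 0.6]
opening: 0.0879
gripper_force: 0.0
```

>>> {"fn": "step_arm", "kwargs": {
  "steps": [
    [[0.1, 0.75, 0, 0, 0, 0], [0.1, 0.75, 0, 0, 0, 0]]
  ]
}}

```text
clock: 3.55
tool_pos: [0.4314, -0.2689, 0.2266]
orientation: [180.0, -0.0, 0.1]
force: [-0.8, 0.2, 0.5]
opening: 0.0877
gripper_force: 0.0
```

>>> {"fn": "step_arm", "kwargs": {
  "steps": [
    [[0.1, 0.75, 0, 0, 0, 0], [0.1, 0.75, 0, 0, 0, 0], [0.1, 0.75, 0, 0, 0, 0], [0.1, 0.75, 0, 0, 0, 0]]
  ]
}}

```text
clock: 3.95
tool_pos: [0.4407, -0.3422, 0.226]
orientation: [-180.0, 0.1, 0.0]
force: [-0.1, 1.1, 0.5]
opening: 0.0877
gripper_force: 0.0
```

Run:
```python
from h import *
o=get_obs(); print(o["clock"],o["tool_pos"],o["orientation"],o["joint_pos"])
c,p,d=shot("wrist","w3"); np.savez("pics/w3.npz",p=p,d=d)
P=cloud(c,d)
for lo,hi in ((.026,.040),(.045,.062),(.0535,.062)):
  m=(d>0)&(P[...,2]>lo)&(P[...,2]<hi); m[205:]=0
  k,l,s,ce=cv2.connectedComponentsWithStats(m.astype(np.uint8))
  for i in range(1,k):
   if s[i,4]>20:
    q=P[l==i]; print(lo,s[i],ce[i],q.mean(0),np.ptp(q,axis=0),(q.min(0)+q.max(0))/2)
```

```text
3.95 [ 0.44065639 -0.34223303  0.22598901] [-1.79971779e+02  5.38222818e-02  2.91501450e-02] [-1.77357719e+01  9.62148289e+00 -1.42851597e+01 -1.14294742e-02
 -6.61532243e+01  1.07769535e+02]
0.026 [474   0  38  17 250] [487.608   9.656] [ 0.61681075 -0.59096541  0.03301842] [0.01441792 0.04321337 0.0138395 ] [ 0.62028184 -0.60004371  0.03295157]
0.026 [253 121  30  29 338] [267.39053254 134.11242604] [ 0.48223473 -0.35387019  0.03603401] [0.0320683  0.03350331 0.00516021] [ 0.48106559 -0.35403743  0.03621243]
0.045 [486   0  26  10 242] [499.23140496   4.32644628] [ 0.61743388 -0.59140325  0.04881599] [0.008768   0.02744443 0.00783253] [ 0.61774982 -0.59294956  0.04893282]
0.045 [258 126  21  21 336] [268.11011905 136.16369048] [ 0.48149169 -0.35407217  0.05414593] [0.02200544 0.02214519 0.0105237 ] [ 0.48117864 -0.35410214  0.05221542]
0.0535 [260 128  17  18 218] [268.35779817 136.78440367] [ 0.4809498  -0.35429769  0.05561653] [0.0184712  0.01761044 0.00397676] [ 0.48104441 -0.35402073  0.05548888]
```

View pics/w3.png

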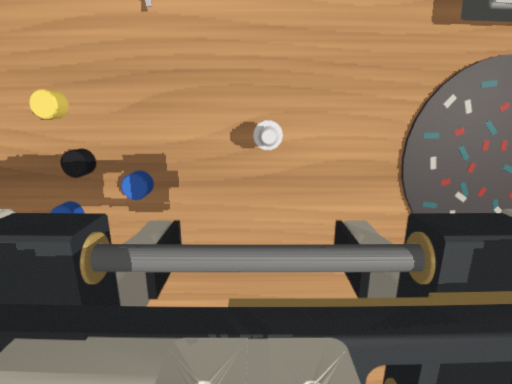

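Wrist view: the dog is at (268,135) and the cap at (78,163) further left. Dog axis: (0.481,-0.354), diameters 22 and 33 mm, top at 56 mm, as they should be.

Run:
```python
import plant; print(plant.hold_point_z)
from h import *
P=np.load("pics/w2c.npz")["P"]; p=np.load("pics/w2.npz")["p"]
m=(p.max(2)<90)&(P[...,2]>.0215)&(P[...,2]<.03); m[205:]=0
k,l,s,ce=cv2.connectedComponentsWithStats(m.astype(np.uint8))
for i in range(1,k):
  if s[i,4]>100:
    q=P[l==i]; print(s[i],q.mean(0),np.ptp(q,axis=0),(q.min(0)+q.max(0))/2)
```

```text
0.0188
[240 125  28  28 599] [ 0.44550103 -0.11287814  0.02349199] [0.03222966 0.03248732 0.00436578] [ 0.44585062 -0.11242799  0.02373502]
```

>>> {"fn": "step_arm", "kwargs": {
  "steps": [
    [[0.4, 0.12, 0, 0, 0, 0], [0.4, 0.12, 0.5, 0, 0, 0], [0.4, 0.12, 0.95, 0, 0, 0], [0.4, 0.12, 0.95, 0, 0, 0], [0.4, 0.12, 0.95, 0, 0, 0], [0.4, 0.12, 0.95, 0, 0, 0]]
  ]
}}

```text
clock: 4.6
tool_pos: [0.4818, -0.3553, 0.1346]
orientation: [179.9, -0.2, 0.1]
force: [-0.2, 0.2, 0.6]
opening: 0.0875
gripper_force: 0.0
```

>>> {"fn": "step_arm", "kwargs": {
  "steps": [
    [[0, 0, 0.3, 0, 0, 0], [0, 0, 0.6, 0, 0, 0], [0, 0, 0.8, 0, 0, 0], [0, 0, 0.8, 0, 0, 0], [0, 0, 0.8, 0, 0, 0], [0, 0, 0.8, 0, 0, 0]]
  ]
}}

```text
clock: 5.2
tool_pos: [0.4816, -0.3558, 0.0541]
orientation: [179.9, -0.2, 0.0]
force: [0.3, -0.5, -0.5]
opening: 0.0875
gripper_force: 0.0
```

Run:
```python
from h import *
o=get_obs(); print(o["clock"],o["tool_pos"],o["orientation"],o["force"])
```

```text
5.2 [ 0.48160435 -0.35583195  0.05411402] [ 1.79905622e+02 -2.04900419e-01  1.38065604e-02] [ 0.26259678 -0.54064799 -0.47937399]
```

>>> {"fn": "step_arm", "kwargs": {
  "steps": [
    [[0, -0.16, 0.08, 0, 0, 0], [0, -0.16, 0.14, 0, 0, 0], [0, -0.16, 0.14, 0, 0, 0], [0, -0.16, 0.14, 0, 0, 0]]
  ]
}}

```text
clock: 5.6
tool_pos: [0.4802, -0.3391, 0.0378]
orientation: [180.0, -0.0, 0.0]
force: [0.3, 0.6, -0.3]
opening: 0.0878
gripper_force: 0.0
```

>>> {"fn": "step_arm", "kwargs": {
  "steps": [
    [[0, 0, 0, 0, 0, 0], [0, 0, 0, 0, 0, 0], [0, 0, 0, 0, 0, 0], [0, 0, 0, 0, 0, 0], [0, 0, 0, 0, 0, 0], [0, 0, 0, 0, 0, 0], [0, 0, 0, 0, 0, 0], [0, 0, 0, 0, 0, 0], [0, 0, 0, 0, 0, 0], [0, 0, 0, 0, 0, 0]]
  ],
  "jaw": 255
}}

```text
clock: 6.6
tool_pos: [0.4819, -0.3403, 0.0397]
orientation: [179.9, -0.2, 0.0]
force: [-0.6, -0.3, 11.9]
opening: 0.0204
gripper_force: 29.9
```

Run:
```python
from h import *
o=get_obs(); print(o)
```

```text
{'clock': 6.6, 'joint_pos': array([-1.62109391e+01,  2.30341856e+01, -2.32257171e+01,  9.72282713e-02,
       -4.34924760e+01,  1.06183187e+02]), 'qvel': array([ 6.74574319e-03, -8.10700476e-02, -5.09319196e-02, -5.53008615e-02,
       -1.48903635e-05, -3.64334571e-02]), 'tau': array([ 1.76208378e-01, -4.71725464e+01,  1.79259449e+01,  3.37238006e+00,
        1.04358969e-01,  7.06037008e-04]), 'tool_pos': array([ 0.48194463, -0.34031882,  0.03967985]), 'orientation': array([ 1.79866438e+02, -2.19033953e-01,  4.28946545e-02]), 'force': array([-0.59159785, -0.25221675, 11.9363423 ]), 'moment': array([-0.2956984 ,  0.08684547, -0.04653001]), 'gripper_force': 29.935929353644042, 'opening': 0.02043321993332605}
```

I mis-scaled that shift: it went 16 mm sideways instead of 1.6 mm. The dog is gripped at 20.4 mm rather than 23 mm, so I'll look at it.

Run:
```python
from h import *
c,p,d=shot("side"); c2,q,d2=shot("scene")
a=cv2.resize(p[230:380,310:460],None,fx=2.6,fy=2.6,interpolation=cv2.INTER_CUBIC)
b=cv2.resize(q[200:350,40:190],None,fx=2.6,fy=2.6,interpolation=cv2.INTER_CUBIC)
cv2.imwrite("pics/g1.png",np.hstack([a,b])[...,::-1])
```

```text
(no output)
```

View pics/g1.png

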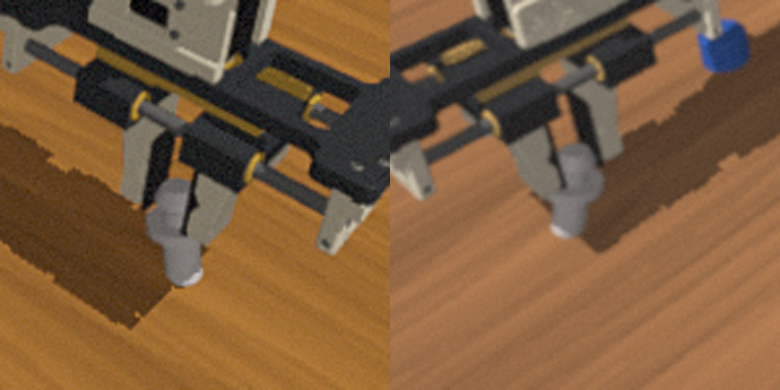

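The dog is gripped, but it leans with its top towards +y and its foot towards -y. I'll lift it a little and measure the tilt.

>>> {"fn": "step_arm", "kwargs": {
  "steps": [
    [[0, 0, -0.1, 0, 0, 0], [0, 0, -0.25, 0, 0, 0], [0, 0, -0.4, 0, 0, 0], [0, 0, -0.4, 0, 0, 0], [0, 0, -0.4, 0, 0, 0], [0, 0, -0.4, 0, 0, 0]]
  ]
}}

```text
clock: 7.3
tool_pos: [0.4793, -0.3389, 0.0766]
orientation: [-180.0, 0.1, -0.0]
force: [-0.0, 0.0, -2.1]
opening: 0.0204
gripper_force: 30.4
```

Run:
```python
from h import *
o=get_obs(); print(o["tool_pos"],o["opening"],o["force"],o["orientation"])
T=o["tool_pos"]; ims=[]
for n in("side","scene"):
    c,p,d=shot(n); np.savez(f"pics/{n}g2.npz",p=p,d=d)
    uv=cv2.projectPoints((T+[0,0,-.02]).reshape(1,3),cv2.Rodrigues(c[2])[0],c[3],c[0],c[1])[0].ravel().astype(int); print(n,uv,cloud(c,d)[uv[1],uv[0]])
    u,v=uv; ims.append(cv2.resize(p[v-40:v+35,u-38:u+37],(390,390),interpolation=cv2.INTER_CUBIC))
cv2.imwrite("pics/g2.png",np.hstack(ims)[...,::-1])
```

```text
[ 0.47927449 -0.33885383  0.07663915] 0.020440420429484994 [-0.01555273  0.00742666 -2.12419014] [-1.79956938e+02  8.05042821e-02 -3.23366582e-02]
side [377 302] [ 0.46453429 -0.34462438  0.07239485]
scene [108 256] [ 0.49725355 -0.34668867  0.07287081]
```

View pics/g2.png

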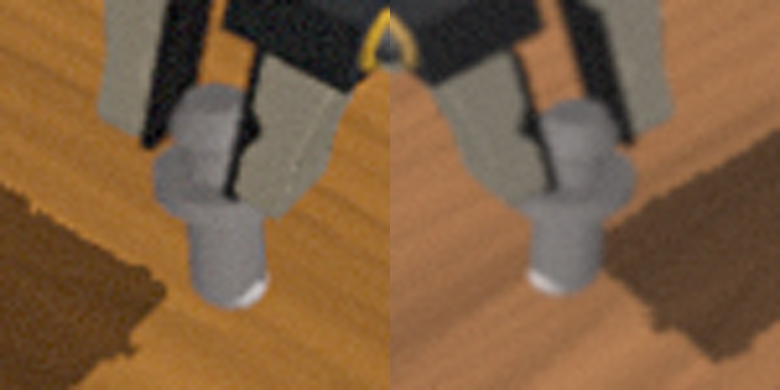

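Pictures show the dog held with its stem hanging at a lean of roughly 10–15°. I'll fit the stem as a cylinder to the depth points.

Run:
```python
from h import *
from scipy.optimize import least_squares
T=np.array([.4793,-.3389,.0766]); 
for names in (("side",),("scene",),("side","scene")):
  f=[]
  for n in names:
    z=np.load(f"pics/{n}g2.npz"); P=cloud(cam(n),z["d"]).reshape(-1,3); p=z["p"].reshape(-1,3).astype(int)
    m=(np.ptp(p,axis=1)<30)&(p.max(1)>70)&(np.hypot(*(P[:,:2]-T[:2]).T)<.04)&(P[:,2]>.034)&(P[:,2]<.059)
    f.append(P[m])
  Q=np.vstack(f); ofs=np.concatenate([np.full(len(a),i) for i,a in enumerate(f)])
  def res(x):
    a=np.array([x[2],x[3],1]); a/=np.linalg.norm(a); v=Q-np.array([x[0],x[1],.045]); v[:,:2]-=np.where(ofs[:,None]==1,x[4:6],0)
    return np.linalg.norm(np.cross(v,a),axis=1)-.0095
  s=least_squares(res,[T[0],T[1],0,0,0,0],loss="soft_l1",f_scale=.001)
  print(names,len(Q),np.round(s.x,4),"slopes deg",np.degrees(np.arctan(s.x[2:4])),"rms",np.sqrt(np.mean(res(s.x)**2)))
```

```text
('side',) 164 [ 0.4798 -0.3478  0.0424  0.292   0.      0.    ] slopes deg [ 2.42855186 16.27559036] rms 0.0007436069859039971
('scene',) 122 [ 0.4789 -0.3504  0.0287  0.2555  0.      0.    ] slopes deg [ 1.64451862 14.33404942] rms 0.0007409500408670477
('side', 'scene') 286 [ 0.4798 -0.3477  0.0404  0.2813 -0.0009 -0.0028] slopes deg [ 2.31538059 15.70882901] rms 0.000743308297040533
```

Lean is about 15° (top towards +y) and the dog's axis passes through the TCP. I don't need to regrasp: I'll carry it over the hole, then turn the tool about its x axis to make the dog upright.

>>> {"fn": "step_arm", "kwargs": {
  "steps": [
    [[0, 0, -0.4, 0, 0, 0], [0, 0, -0.8, 0, 0, 0], [0, 0, -0.8, 0, 0, 0]]
  ]
}}

```text
clock: 7.7
tool_pos: [0.4829, -0.3407, 0.1628]
orientation: [179.8, -0.4, 0.0]
force: [-0.3, -0.7, -0.8]
opening: 0.0203
gripper_force: 30.4
```

>>> {"fn": "step_arm", "kwargs": {
  "steps": [
    [[0, -0.3, 0, 0, 0, 0], [0, -0.65, 0, 0, 0, 0], [0, -1, 0, 0, 0, 0]]
  ]
}}

```text
clock: 8.0
tool_pos: [0.4794, -0.2383, 0.1566]
orientation: [-180.0, 0.1, -0.1]
force: [0.2, 0.5, -1.8]
opening: 0.0199
gripper_force: 30.4
```

>>> {"fn": "step_arm", "kwargs": {
  "steps": [
    [[0, -0.35, 0, 0, 0, 0], [0, -0.7, 0, 0, 0, 0], [0, -1, 0, 0, 0, 0]]
  ]
}}

```text
clock: 8.3
tool_pos: [0.4795, -0.1376, 0.1569]
orientation: [-180.0, 0.0, -0.0]
force: [0.1, 0.2, -2.1]
opening: 0.0199
gripper_force: 30.4
```

>>> {"fn": "step_arm", "kwargs": {
  "steps": [
    [[0, -0.35, 0, 0, 0, 0], [0, -0.7, 0, 0, 0, 0], [0, -1, 0, 0, 0, 0]]
  ]
}}

```text
clock: 8.6
tool_pos: [0.4796, -0.0377, 0.1569]
orientation: [-180.0, 0.0, -0.0]
force: [0.7, -0.3, -1.4]
opening: 0.0199
gripper_force: 30.4
```

>>> {"fn": "step_arm", "kwargs": {
  "steps": [
    [[0, -0.35, 0, 0, 0, 0], [0, -0.7, 0, 0, 0, 0], [0, -1, 0, 0, 0, 0]]
  ]
}}

```text
clock: 8.9
tool_pos: [0.4797, 0.0624, 0.157]
orientation: [180.0, 0.0, 0.0]
force: [0.4, 0.6, -1.5]
opening: 0.0209
gripper_force: 30.4
```

>>> {"fn": "step_arm", "kwargs": {
  "steps": [
    [[-0.06, -0.35, 0, 0, 0, 0], [-0.06, -0.7, 0, 0, 0, 0], [-0.06, -1, 0, 0, 0, 0], [-0.06, -1.0, 0, 0, 0, 0]]
  ]
}}

```text
clock: 9.3
tool_pos: [0.4743, 0.1637, 0.1569]
orientation: [-180.0, -0.0, 0.1]
force: [-0.3, -1.1, -1.5]
opening: 0.0197
gripper_force: 30.4
```

>>> {"fn": "step_arm", "kwargs": {
  "steps": [
    [[0, -0.05, 0, 0.18, 0, 0], [0, -0.05, 0, 0.36, 0, 0], [0, -0.05, 0, 0.54, 0, 0], [0, -0.05, 0, 0.54, 0, 0], [0, -0.05, 0, 0.54, 0, 0]]
  ]
}}

```text
clock: 9.8
tool_pos: [0.4743, 0.1646, 0.1572]
orientation: [-164.6, 0.0, -0.2]
force: [0.0, -1.2, -1.3]
opening: 0.0202
gripper_force: 30.4
```

```bash
cat > dogfit.py <<'E'
from h import *
from scipy.optimize import least_squares
def fit(zlo,zhi,xy):
  out=[]
  for n in("side","scene"):
    c,p,d=shot(n); P=cloud(c,d).reshape(-1,3); p=p.reshape(-1,3).astype(int)
    m=(np.ptp(p,axis=1)<30)&(p.max(1)>70)&(np.hypot(*(P[:,:2]-xy).T)<.03)&(P[:,2]>zlo)&(P[:,2]<zhi); Q=P[m]; zm=(zlo+zhi)/2
    def res(x):
      a=np.array([x[2],x[3],1]); a/=np.linalg.norm(a)
      return np.linalg.norm(np.cross(Q-[x[0],x[1],zm],a),axis=1)-.0095
    s=least_squares(res,[*xy,0,0],loss="soft_l1",f_scale=.001).x
    print(n,len(Q),np.round(s[:2],4),"slope deg",np.degrees(np.arctan(s[2:])),"rms",np.sqrt(np.mean(res(s)**2)))
    q=P[(np.ptp(p,axis=1)<30)&(p.max(1)>70)&(np.hypot(*(P[:,:2]-xy).T)<.012)]; print(" lowest z",np.percentile(q[:,2],2))
    # capped dogs in the same camera, for the relative position
    k=(p.max(1)<60)&(P[:,2]>.0655)&(P[:,2]<.072)&(np.hypot(*(P[:,:2]-[.5413,.1673]).T)<.1)
    M=np.zeros(len(P),np.uint8); M[k]=1; nn,l,st,ce=cv2.connectedComponentsWithStats(M.reshape(d.shape))
    for i in range(1,nn):
      if st[i,4]>40: g=P[l.ravel()==i]; print("  cap",st[i,4],np.round((g.min(0)+g.max(0))/2,4),np.ptp(g,axis=0).round(3))
E
python3 - <<'E'
from dogfit import *
o=get_obs(); T=o["tool_pos"]; print(o["clock"],T,o["orientation"],o["opening"],o["force"])
fit(T[2]-.037,T[2]-.014,T[:2])
E
```

```text
9.8 [0.47434748 0.16458951 0.15719161] [-1.64636754e+02  3.22093419e-02 -1.55972912e-01] 0.020195721355493752 [ 0.00316359 -1.15358925 -1.28758712]
side 93 [0.4751 0.1639] slope deg [ 3.04544113 -1.53557817] rms 0.001032929004573029
 lowest z 0.11853978036266334
  cap 56 [0.5383 0.2337 0.0668] [0.029 0.032 0.002]
  cap 54 [0.606  0.1672 0.0671] [0.03  0.029 0.003]
  cap 66 [0.5397 0.098  0.067 ] [0.029 0.029 0.003]
scene 78 [0.4759 0.1633] slope deg [-5.32012583  1.92275835] rms 0.0011324666217601635
 lowest z 0.12166990555750849
  cap 81 [0.5422 0.2328 0.0676] [0.033 0.033 0.004]
  cap 87 [0.6114 0.1634 0.0675] [0.029 0.029 0.004]
  cap 87 [0.5448 0.0946 0.0678] [0.029 0.029 0.005]
```

The dog is upright to within about 2° and centred on the hole to 1–2 mm, averaged over the views. I'll lower it along world -z in tool axes, with a small correction.

>>> {"fn": "step_arm", "kwargs": {
  "steps": [
    [[-0.015, 0.06, 0.242, 0, 0, 0], [-0.015, 0.124, 0.484, 0, 0, 0], [-0.015, 0.188, 0.726, 0, 0, 0], [-0.015, 0.188, 0.726, 0, 0, 0], [-0.015, 0.188, 0.726, 0, 0, 0], [-0.015, 0.188, 0.726, 0, 0, 0]]
  ]
}}

```text
clock: 10.5
tool_pos: [0.4734, 0.1677, 0.0839]
orientation: [-164.5, -0.1, 0.0]
force: [0.1, -0.1, -0.7]
opening: 0.0202
gripper_force: 30.4
```

>>> {"fn": "step_arm", "kwargs": {
  "steps": [
    [[0, 0.013, 0.048, 0, 0, 0], [0, 0.027, 0.096, 0, 0, 0], [0, 0.04, 0.145, 0, 0, 0], [0, 0.04, 0.145, 0, 0, 0], [0, 0.04, 0.145, 0, 0, 0]]
  ]
}}

```text
clock: 11.0
tool_pos: [0.4726, 0.1672, 0.0673]
orientation: [-164.5, 0.0, -0.0]
force: [1.0, 2.4, -2.0]
opening: 0.0205
gripper_force: 30.1
```

Run:
```python
from h import *
o=get_obs(); print({k:np.round(o[k],4) for k in("clock","tool_pos","orientation","force","moment","opening")})
ims=[]
for n in("side","scene"):
    c,p,d=shot(n); uv=cv2.projectPoints((o["tool_pos"]+[0,0,-.02]).reshape(1,3),cv2.Rodrigues(c[2])[0],c[3],c[0],c[1])[0].ravel().astype(int)
    u,v=uv; ims.append(cv2.resize(p[v-40:v+35,u-38:u+37],(390,390),interpolation=cv2.INTER_CUBIC))
cv2.imwrite("pics/i1.png",np.hstack(ims)[...,::-1])
```

```text
{'clock': np.float64(11.0), 'tool_pos': array([0.4726, 0.1672, 0.0673]), 'orientation': array([-1.645296e+02,  2.010000e-02, -2.860000e-02]), 'force': array([ 0.9984,  2.3732, -2.0041]), 'moment': array([-0.4463, -0.12  , -0.0168]), 'opening': np.float64(0.0205)}
```

View pics/i1.png

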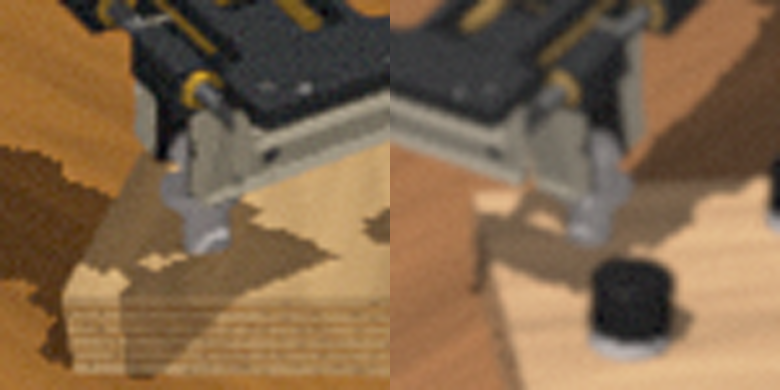

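The pictures show the foot at the hole's mouth with the capped dog clear. A lateral force of +2.4 N in y suggests the stem is rubbing, so I'll shift about 1 mm in +y and 0.5 mm in +x and carry on down.

>>> {"fn": "step_arm", "kwargs": {
  "steps": [
    [[0.005, -0.01, 0.003, 0, 0, 0], [0.005, 0.0, 0.04, 0, 0, 0], [0.005, 0.012, 0.08, 0, 0, 0], [0.005, 0.012, 0.08, 0, 0, 0], [0.005, 0.012, 0.08, 0, 0, 0]]
  ]
}}

```text
clock: 11.6
tool_pos: [0.473, 0.1679, 0.0592]
orientation: [-164.6, 0.0, -0.0]
force: [0.3, -1.5, -1.6]
opening: 0.0205
gripper_force: 30.4
```

>>> {"fn": "step_arm", "kwargs": {
  "steps": [
    [[0, 0.012, 0.038, 0, 0, 0], [0, 0.024, 0.077, 0, 0, 0], [0, 0.036, 0.116, 0, 0, 0], [0, 0.036, 0.116, 0, 0, 0], [0, 0.036, 0.116, 0, 0, 0]]
  ]
}}

```text
clock: 12.1
tool_pos: [0.473, 0.1677, 0.0472]
orientation: [-164.5, 0.0, -0.0]
force: [-1.5, 0.0, 1.1]
opening: 0.0199
gripper_force: 30.5
```

>>> {"fn": "step_arm", "kwargs": {
  "steps": [
    [[0, 0.005, 0.019, 0, 0, 0], [0, 0.011, 0.039, 0, 0, 0], [0, 0.011, 0.039, 0, 0, 0], [0, 0.011, 0.039, 0, 0, 0]]
  ]
}}

```text
clock: 12.5
tool_pos: [0.4728, 0.1677, 0.0461]
orientation: [-164.5, -0.0, 0.1]
force: [-14.8, -4.6, 38.1]
opening: 0.0201
gripper_force: 34.4
```

It is seated: 38 N pushes up at the expected height. I'll ease off, open part way, then rise vertically.

>>> {"fn": "step_arm", "kwargs": {
  "steps": [
    [[0, -0.007, -0.025, 0, 0, 0], [0, -0.007, -0.025, 0, 0, 0], [0, -0.007, -0.025, 0, 0, 0]]
  ]
}}

```text
clock: 12.8
tool_pos: [0.4729, 0.1678, 0.0465]
orientation: [-164.5, 0.0, 0.0]
force: [-5.7, -1.8, 12.6]
opening: 0.0201
gripper_force: 31.9
```

>>> {"fn": "step_arm", "kwargs": {
  "steps": [
    [[0, 0, 0, 0, 0, 0], [0, 0, 0, 0, 0, 0], [0, 0, 0, 0, 0, 0], [0, 0, 0, 0, 0, 0], [0, 0, 0, 0, 0, 0]]
  ],
  "jaw": 165
}}

```text
clock: 13.3
tool_pos: [0.474, 0.1696, 0.0469]
orientation: [-164.4, -0.1, -0.0]
force: [-4.9, 7.4, 11.4]
opening: 0.0311
gripper_force: 5.3
```

>>> {"fn": "step_arm", "kwargs": {
  "steps": [
    [[0, -0.053, -0.193, 0, 0, 0], [0, -0.106, -0.386, 0, 0, 0], [0, -0.21, -0.77, 0, 0, 0], [0, -0.21, -0.77, 0, 0, 0], [0, -0.21, -0.77, 0, 0, 0]]
  ]
}}

```text
clock: 13.8
tool_pos: [0.4738, 0.1678, 0.1264]
orientation: [-164.5, -0.1, -0.0]
force: [-1.6, -0.3, -0.6]
opening: 0.0312
gripper_force: 0.0
```

Run:
```python
from h import *
o=get_obs(); print({k:np.round(o[k],4) for k in("clock","tool_pos","orientation","force","moment","opening")})
ims=[]
for n in("side","scene"):
    c,p,d=shot(n); np.savez(f"pics/{n}i2.npz",p=p,d=d); uv=cv2.projectPoints(np.array([[.473,.167,.05]]),cv2.Rodrigues(c[2])[0],c[3],c[0],c[1])[0].ravel().astype(int)
    u,v=uv; ims.append(cv2.resize(p[v-35:v+40,u-38:u+37],(390,390),interpolation=cv2.INTER_CUBIC))
    P=cloud(c,d); q=P[(np.hypot(P[...,0]-.473,P[...,1]-.167)<.025)&(P[...,2]<.075)]
    for lo,hi in((.0385,.045),(.05,.058),(.059,.07)):
        g=q[(q[:,2]>lo)&(q[:,2]<hi)]; print(n,lo,len(g),np.round((g.min(0)+g.max(0))/2,4),g[:,2].max() if len(g) else 0)
cv2.imwrite("pics/i2.png",np.hstack(ims)[...,::-1])
```

```text
{'clock': np.float64(13.8), 'tool_pos': array([0.4738, 0.1678, 0.1264]), 'orientation': array([-1.644564e+02, -1.289000e-01, -1.920000e-02]), 'force': array([-1.6097, -0.3385, -0.645 ]), 'moment': array([-0.9638,  0.1021,  0.0471]), 'opening': np.float64(0.0312)}
side 0.0385 88 [0.4737 0.1653 0.0416] 0.044502690330708215
side 0.05 35 [0.4735 0.1614 0.054 ] 0.05786379677456309
side 0.059 34 [0.4728 0.1647 0.0609] 0.06279172108864832
scene 0.0385 80 [0.4745 0.1683 0.0418] 0.04489151548009812
scene 0.05 25 [0.4755 0.1621 0.0543] 0.057985317848286755
scene 0.059 32 [0.4759 0.1636 0.0621] 0.06493955842289759
```

View pics/i2.png

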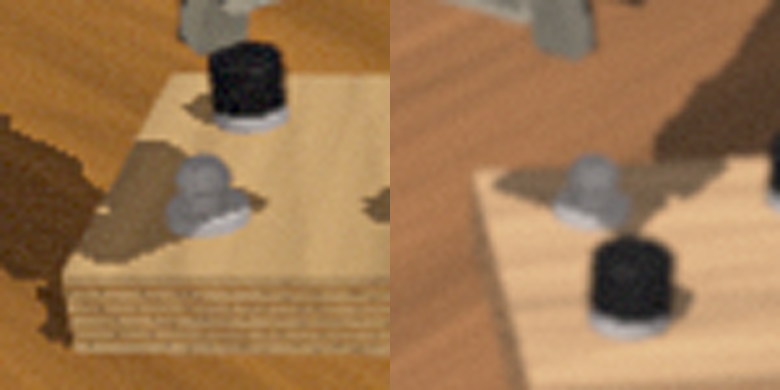

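The picture shows the dog standing in the hole with its collar down and the capped dogs undisturbed. I'll level the tool, back up for a wrist view of the dog, and open the jaw.

>>> {"fn": "step_arm", "kwargs": {
  "steps": [
    [[-0.2, -0.13, -0.48, -0.1, 0, 0], [-0.4, -0.266, -0.964, -0.27, 0, 0], [-0.6, -0.266, -0.964, -0.4, 0, 0], [-0.6, -0.266, -0.964, -0.54, 0, 0], [-0.6, -0.266, -0.964, -0.54, 0, 0], [-0.6, -0.266, -0.964, -0.54, 0, 0]]
  ],
  "jaw": 0
}}

```text
clock: 14.5
tool_pos: [0.4126, 0.1676, 0.2245]
orientation: [180.0, 0.1, 0.1]
force: [-0.2, -0.3, -0.4]
opening: 0.0734
gripper_force: 0.0
```

Run:
```python
from h import *
o=get_obs(); print({k:np.round(o[k],4) for k in("clock","tool_pos","orientation","force","opening")})
c,p,d=shot("wrist","w4"); P=cloud(c,d)
for lo,hi in ((.0395,.046),(.054,.066),(.0605,.066)):
  m=(d>0)&(P[...,2]>lo)&(P[...,2]<hi)&(np.hypot(P[...,0]-.474,P[...,1]-.167)<.03); q=P[m]
  v,u=np.where(m); print(lo,m.sum(),(q.min(0)+q.max(0))/2,np.ptp(q,axis=0),q.mean(0))
for s,x in hole(c,p,.067): print(s,x)
```

```text
{'clock': np.float64(14.5), 'tool_pos': array([0.4126, 0.1676, 0.2245]), 'orientation': array([1.799838e+02, 1.128000e-01, 6.710000e-02]), 'force': array([-0.2141, -0.2721, -0.4106]), 'opening': np.float64(0.0734)}
0.0395 374 [0.47317049 0.16506345 0.04209289] [0.03262972 0.03241497 0.00459313] [0.47380604 0.16516851 0.04198137]
0.054 363 [0.4736533  0.16520511 0.05925787] [0.02078796 0.02241865 0.00890716] [0.47379066 0.16518554 0.06024348]
0.0605 197 [0.47379489 0.16574947 0.06212366] [0.01639397 0.01678162 0.00317557] [0.47351222 0.16512812 0.06190568]
[173, 31, 37, 39, 1098] [0.5385 0.2325 0.067 ]
[307, 30, 37, 38, 1094] [0.5396 0.1013 0.067 ]
[461, 127, 38, 29, 874] [ 0.4509 -0.0706  0.067 ]
[433, 183, 9, 22, 43] [ 0.3898 -0.0316  0.067 ]
```

The dog is upright: collar and top centres agree within 0.5 mm at (0.4735,0.1653), with the top at 62 mm. Now the cap. I'll keep the jaw about 56 mm open, since a blue cap is close by.

>>> {"fn": "step_arm", "kwargs": {
  "steps": [
    [[0, 0.35, 0, 0, 0, 0], [0, 0.7, 0, 0, 0, 0], [0, 1, 0, 0, 0, 0]]
  ],
  "jaw": 93
}}

```text
clock: 14.85
tool_pos: [0.4128, 0.0656, 0.225]
orientation: [-180.0, 0.1, -0.1]
force: [0.6, 0.2, 0.9]
opening: 0.0644
gripper_force: 0.0
```

>>> {"fn": "step_arm", "kwargs": {
  "steps": [
    [[0, 0.35, 0, 0, 0, 0], [0, 0.7, 0, 0, 0, 0], [0, 1, 0, 0, 0, 0]]
  ]
}}

```text
clock: 15.15
tool_pos: [0.4126, -0.0348, 0.2252]
orientation: [-179.9, 0.0, -0.1]
force: [1.4, 0.6, -0.7]
opening: 0.0561
gripper_force: 0.0
```

>>> {"fn": "step_arm", "kwargs": {
  "steps": [
    [[0, 0.35, 0, 0, 0, 0], [0, 0.7, 0, 0, 0, 0], [0, 0.8, 0, 0, 0, 0], [0, 0.8, 0, 0, 0, 0], [0, 0.8, 0, 0, 0, 0]]
  ]
}}

```text
clock: 15.65
tool_pos: [0.4129, -0.1129, 0.2253]
orientation: [-180.0, 0.0, -0.1]
force: [0.3, 0.5, -0.1]
opening: 0.0559
gripper_force: 0.0
```

Run:
```python
from h import *
o=get_obs(); print({k:np.round(o[k],4) for k in("clock","tool_pos","orientation","force","opening")})
c,p,d=shot("wrist","w5"); P=cloud(c,d)
m=(d>0)&(P[...,2]>.0215)&(P[...,2]<.03)&(P[...,0]>.36); m[208:]=0
k,l,s,ce=cv2.connectedComponentsWithStats(m.astype(np.uint8))
for i in range(1,k):
  if s[i,4]>100:
    q=P[l==i]; print(s[i],p[l==i].mean(0).astype(int),((q.min(0)+q.max(0))/2).round(4),np.ptp(q,axis=0).round(4),cast(c,ce[i],.0235).round(4))
```

```text
{'clock': np.float64(15.65), 'tool_pos': array([ 0.4129, -0.1129,  0.2253]), 'orientation': array([-1.799689e+02,  3.470000e-02, -1.290000e-01]), 'force': array([ 0.2858,  0.4645, -0.0787]), 'opening': np.float64(0.0559)}
[ 34   8  96 167 517] [164 131  96] [0.4992 0.0987 0.0258] [0.1858 0.1339 0.0085] [[0.4938 0.0885 0.0235]]
[220  62  30  32 718] [249 231 120] [ 0.5175 -0.0871  0.0236] [0.0337 0.0333 0.0041] [[ 0.518  -0.0869  0.0235]]
[244 127  28  29 626] [58 54 53] [ 0.4451 -0.1133  0.0236] [0.0335 0.0326 0.0041] [[ 0.4451 -0.1133  0.0235]]
[304 152  28  27 590] [ 79 128 205] [ 0.4158 -0.1869  0.0238] [0.0326 0.0332 0.0046] [[ 0.4161 -0.1868  0.0235]]
[223 185  28  23 503] [ 72 124 205] [ 0.3764 -0.0866  0.0235] [0.0292 0.0342 0.004 ] [[ 0.3759 -0.0869  0.0235]]
```

Cap measured at (0.4452,-0.1130), with top at 23.5 mm and 33 mm wide; the blue one at (0.416,-0.187) is clear of the fingers. Descending.

>>> {"fn": "step_arm", "kwargs": {
  "steps": [
    [[0.32, 0, 0.3, 0, 0, 0], [0.32, 0, 0.65, 0, 0, 0], [0.32, 0, 1, 0, 0, 0], [0.32, 0, 1, 0, 0, 0], [0.32, 0, 1, 0, 0, 0]]
  ]
}}

```text
clock: 16.2
tool_pos: [0.4453, -0.1122, 0.1262]
orientation: [180.0, 0.1, 0.1]
force: [0.3, 0.3, 0.6]
opening: 0.0554
gripper_force: 0.0
```

>>> {"fn": "step_arm", "kwargs": {
  "steps": [
    [[0, 0, 0.35, 0, 0, 0], [0, 0, 0.7, 0, 0, 0], [0, 0, 0.9, 0, 0, 0], [0, 0, 1, 0, 0, 0], [0, 0, 1, 0, 0, 0], [0, 0, 1, 0, 0, 0], [0, 0, 1, 0, 0, 0]]
  ]
}}

```text
clock: 16.9
tool_pos: [0.4464, -0.1125, 0.0272]
orientation: [-180.0, -0.2, 0.0]
force: [-0.4, -0.4, -0.5]
opening: 0.0558
gripper_force: 0.0
```

>>> {"fn": "step_arm", "kwargs": {
  "steps": [
    [[-0.01, 0, 0.1, 0, 0, 0], [-0.01, 0, 0.21, 0, 0, 0], [-0.01, 0, 0.21, 0, 0, 0], [-0.01, 0, 0.21, 0, 0, 0], [-0.01, 0, 0.21, 0, 0, 0]]
  ]
}}

```text
clock: 17.4
tool_pos: [0.4444, -0.1127, 0.005]
orientation: [180.0, -0.0, -0.0]
force: [0.1, 0.3, 0.3]
opening: 0.0558
gripper_force: 0.0
```

>>> {"fn": "step_arm", "kwargs": {
  "steps": [
    [[0, 0, 0, 0, 0, 0], [0, 0, 0, 0, 0, 0], [0, 0, 0, 0, 0, 0], [0, 0, 0, 0, 0, 0], [0, 0, 0, 0, 0, 0], [0, 0, 0, 0, 0, 0], [0, 0, 0, 0, 0, 0]]
  ],
  "jaw": 255
}}

```text
clock: 18.1
tool_pos: [0.4442, -0.1127, 0.0049]
orientation: [180.0, -0.0, -0.0]
force: [-0.6, 0.9, 3.0]
opening: 0.034
gripper_force: 30.0
```

The cap is gripped at 34 mm. Lift and carry it over the dog.

>>> {"fn": "step_arm", "kwargs": {
  "steps": [
    [[0, 0, -0.2, 0, 0, 0], [0, 0, -0.6, 0, 0, 0], [0, 0, -1, 0, 0, 0], [0, 0, -1, 0, 0, 0]]
  ]
}}

```text
clock: 18.5
tool_pos: [0.4473, -0.1125, 0.1095]
orientation: [-180.0, -0.5, 0.0]
force: [0.5, -0.5, -1.1]
opening: 0.0339
gripper_force: 30.0
```

>>> {"fn": "step_arm", "kwargs": {
  "steps": [
    [[0.05, -0.3, -0.2, 0, 0, 0], [0.1, -0.65, -0.2, 0, 0, 0], [0.14, -1, -0.2, 0, 0, 0]]
  ]
}}

```text
clock: 18.8
tool_pos: [0.4583, -0.0117, 0.1251]
orientation: [-180.0, -0.1, -0.1]
force: [0.9, 0.3, -0.5]
opening: 0.034
gripper_force: 30.0
```

>>> {"fn": "step_arm", "kwargs": {
  "steps": [
    [[0.05, -0.35, 0, 0, 0, 0], [0.1, -0.7, 0, 0, 0, 0], [0.14, -1, 0, 0, 0, 0]]
  ]
}}

```text
clock: 19.1
tool_pos: [0.472, 0.089, 0.1244]
orientation: [-180.0, 0.0, 0.0]
force: [0.5, -0.2, -0.7]
opening: 0.0338
gripper_force: 30.0
```

>>> {"fn": "step_arm", "kwargs": {
  "steps": [
    [[0, -0.35, 0, 0, 0, 0], [0, -0.7, 0, 0, 0, 0], [0, -0.785, 0, 0, 0, 0], [0, -0.785, 0, 0, 0, 0], [0, -0.785, 0, 0, 0, 0]]
  ]
}}

```text
clock: 19.6
tool_pos: [0.4716, 0.1652, 0.1242]
orientation: [180.0, 0.1, -0.0]
force: [-0.6, -0.0, -0.8]
opening: 0.0338
gripper_force: 30.0
```

>>> {"fn": "step_arm", "kwargs": {
  "steps": [
    [[0, 0, 0.15, 0, 0, 0], [0, 0, 0.3, 0, 0, 0], [0, 0, 0.3, 0, 0, 0], [0, 0, 0.3, 0, 0, 0]]
  ]
}}

```text
clock: 20.0
tool_pos: [0.4721, 0.1648, 0.0949]
orientation: [180.0, 0.0, -0.1]
force: [0.0, -0.4, 0.3]
opening: 0.0339
gripper_force: 30.0
```

Run:
```python
from h import *
o=get_obs(); T=o["tool_pos"]; print({k:np.round(o[k],4) for k in("clock","tool_pos","orientation","force","opening")})
ims=[]
for n in("side","scene"):
    c,p,d=shot(n); np.savez(f"pics/{n}c1.npz",p=p,d=d); u,v=cv2.projectPoints(np.array([[.473,.166,.075]]),cv2.Rodrigues(c[2])[0],c[3],c[0],c[1])[0].ravel().astype(int)
    ims.append(cv2.resize(p[v-38:v+37,u-38:u+37],(390,390),interpolation=cv2.INTER_CUBIC)); print(n,u-38,v-38)
    P=cloud(c,d); mx=p.max(2)
    r=np.hypot(P[...,0]-.473,P[...,1]-.166)
    g=P[(r<.03)&(mx>75)&(P[...,2]>.037)&(P[...,2]<.064)]; print("dog",len(g),((g.min(0)+g.max(0))/2).round(4),np.ptp(g,axis=0).round(3))
cv2.imwrite("pics/c1.png",np.hstack(ims)[...,::-1])
```

```text
{'clock': np.float64(20.0), 'tool_pos': array([0.4721, 0.1648, 0.0949]), 'orientation': array([ 1.799652e+02,  2.770000e-02, -7.580000e-02]), 'force': array([ 0.0451, -0.4098,  0.27  ]), 'opening': np.float64(0.0339)}
side 125 133
dog 186 [0.475  0.1624 0.05  ] [0.037 0.039 0.026]
scene 266 95
dog 238 [0.473  0.1654 0.0505] [0.058 0.057 0.027]
```

View pics/c1.png

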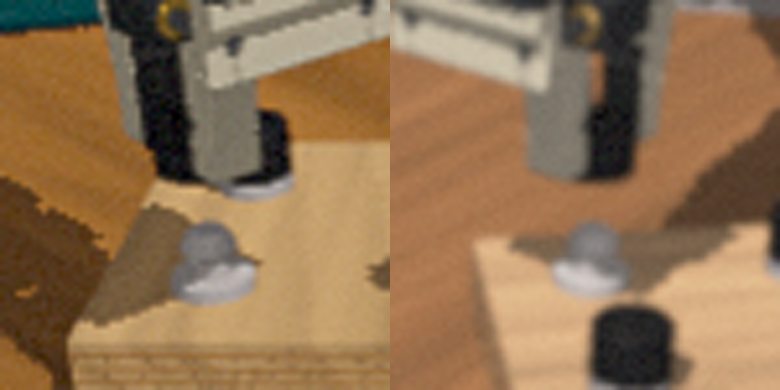

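The picture shows the cap held above the dog and roughly coaxial with it; the rim is near z=0.09 and the dog's top at 0.062. I'll descend to just above hook contact, then feel my way.

>>> {"fn": "step_arm", "kwargs": {
  "steps": [
    [[0.01, -0.01, 0.12, 0, 0, 0], [0.01, -0.01, 0.24, 0, 0, 0], [0.01, -0.01, 0.34, 0, 0, 0], [0.01, -0.01, 0.34, 0, 0, 0], [0.01, -0.01, 0.34, 0, 0, 0]]
  ]
}}

```text
clock: 20.6
tool_pos: [0.4729, 0.1666, 0.0602]
orientation: [179.9, 0.1, -0.0]
force: [-0.3, 1.1, -0.7]
opening: 0.0339
gripper_force: 30.0
```

>>> {"fn": "step_arm", "kwargs": {
  "steps": [
    [[0, 0, 0.015, 0, 0, 0], [0, 0, 0.03, 0, 0, 0], [0, 0, 0.03, 0, 0, 0], [0, 0, 0.03, 0, 0, 0]]
  ]
}}

```text
clock: 21.0
tool_pos: [0.4729, 0.1665, 0.0578]
orientation: [180.0, 0.0, -0.0]
force: [-0.3, -2.1, 1.1]
opening: 0.0337
gripper_force: 30.0
```

>>> {"fn": "step_arm", "kwargs": {
  "steps": [
    [[0, 0.007, 0.008, 0, 0, 0], [0, 0.007, 0.016, 0, 0, 0], [0, 0.007, 0.016, 0, 0, 0], [0, 0.007, 0.016, 0, 0, 0]]
  ]
}}

```text
clock: 21.4
tool_pos: [0.4733, 0.1661, 0.0565]
orientation: [-180.0, -0.0, -0.0]
force: [-1.8, -2.1, 5.0]
opening: 0.0334
gripper_force: 30.0
```

>>> {"fn": "step_arm", "kwargs": {
  "steps": [
    [[0, 0, 0.007, 0, 0, 0], [0, 0, 0.014, 0, 0, 0], [0, 0, 0.014, 0, 0, 0], [0, 0, 0.014, 0, 0, 0]]
  ]
}}

```text
clock: 21.8
tool_pos: [0.4733, 0.1661, 0.0554]
orientation: [-180.0, -0.0, -0.0]
force: [-2.4, -2.3, 9.2]
opening: 0.0341
gripper_force: 30.0
```

>>> {"fn": "step_arm", "kwargs": {
  "steps": [
    [[-0.005, 0.005, 0.01, 0, 0, 0], [-0.005, 0.005, 0.02, 0, 0, 0], [-0.005, 0.005, 0.03, 0, 0, 0], [-0.005, 0.005, 0.03, 0, 0, 0], [-0.005, 0.005, 0.03, 0, 0, 0]]
  ]
}}

```text
clock: 22.3
tool_pos: [0.472, 0.1653, 0.0512]
orientation: [180.0, 0.1, -0.0]
force: [1.4, -0.1, -1.7]
opening: 0.0339
gripper_force: 30.0
```

>>> {"fn": "step_arm", "kwargs": {
  "steps": [
    [[0, 0, 0.01, 0, 0, 0], [0, 0, 0.02, 0, 0, 0], [0, 0, 0.025, 0, 0, 0], [0, 0, 0.025, 0, 0, 0], [0, 0, 0.025, 0, 0, 0]]
  ]
}}

```text
clock: 22.8
tool_pos: [0.4726, 0.1655, 0.0492]
orientation: [180.0, 0.0, -0.0]
force: [-1.1, -0.5, -1.5]
opening: 0.0338
gripper_force: 30.0
```

Clicked: the force fell to nothing at about 0.051. Now onto the hard stop.

>>> {"fn": "step_arm", "kwargs": {
  "steps": [
    [[0, 0, 0.007, 0, 0, 0], [0, 0, 0.014, 0, 0, 0], [0, 0, 0.014, 0, 0, 0], [0, 0, 0.014, 0, 0, 0]]
  ]
}}

```text
clock: 23.2
tool_pos: [0.4726, 0.1656, 0.0484]
orientation: [-180.0, -0.0, -0.0]
force: [-1.8, -0.3, 6.8]
opening: 0.0337
gripper_force: 30.0
```

>>> {"fn": "step_arm", "kwargs": {
  "steps": [
    [[0, 0, 0.005, 0, 0, 0], [0, 0, 0.005, 0, 0, 0], [0, 0, 0.005, 0, 0, 0], [0, 0, 0.005, 0, 0, 0], [0, 0, 0.005, 0, 0, 0], [0, 0, 0.005, 0, 0, 0]]
  ]
}}

```text
clock: 23.8
tool_pos: [0.4726, 0.1656, 0.0483]
orientation: [-180.0, -0.0, 0.0]
force: [-3.7, -0.2, 11.3]
opening: 0.0338
gripper_force: 30.0
```

The press is 11.3 N, and the TCP is at the height computed for home (0.0484). I'll check it is stable and hand in.

Run:
```python
from h import *
for n in("side","scene"):
    c,p,d=shot(n); P=cloud(c,d); g=P[(p.max(2)<60)&(np.hypot(P[...,0]-.473,P[...,1]-.166)<.016)&(P[...,2]>.04)&(P[...,2]<.075)]
    print(n,len(g),g[:,2].min().round(4),np.percentile(g[:,2],[2,98]).round(4))
o=get_obs(); print(o["clock"],o["tool_pos"],o["force"],o["gripper_force"])
if 8<o["force"][2]<20: print(close_job())
```

```text
side 67 0.0434 [0.0454 0.0683]
scene 42 0.0641 [0.0644 0.07  ]
23.9 [0.4726219  0.16563053 0.04829653] [-5.03348816 -0.55454031 10.4208651 ] 30.001943302340806
the job is handed in; nothing more can be done
None
```

I handed the job in at 23.9 s with the dog seated in the hole, the cap clicked home on it, and the gripper still on the cap, pressing down with about 10 N; no verdict was returned. An early mis-scaled 16 mm sideways shift made me grip the dog leaning about 15°, and I corrected that by tilting the tool before inserting it.

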